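# Index the wheel arm one hole towards the speed sensor

### The arm

A 6-joint arm with a two-finger parallel gripper is mounted at the origin on the work surface. World frame = base frame: x ahead of the robot, y to its left, z up, the work surface at z = 0. Lengths are in m, angles in rad, forces in N, time in s.
With the tool pointing down it reaches from about 0.35 to 0.775 m from the base axis. Payload 5.5 kg.
Tool frame: the origin (TCP) lies at the very end of the fingers, on their centre line; the grasp point (between the pads) lies env.hold_point_z behind it (env.hold_point_z is the distance from the TCP to the grasp point, in m); z points along the fingers, y is the line along which they close (so a half turn about z gives the same grasp; the last joint's range is limited). The gripper opens to 85 mm and grips with 20 to 120 N. Pads are 22 mm wide; open, the fingers measure 114 mm over their backs; the gripper's body (76 mm by 85 mm) begins 54 mm behind the grasp point. The pads swing forward as they close: fully open they stand 13 mm farther back than shut.
Start: joints at [-1.428, 0.313, 0.046, 1.304, 0, 1.431], TCP at [0.16, -0.552, 0.204] pointing down, gripper open.
Joint ranges: [-2.76, 2.76], [-0.86, 1.69], [-1.03, 1.26], [-2.2, 2.34], [-1.47, 1.5], [-3.14, 3.14]. Speed limits (rad/s): [2.57, 2.57, 3.14, 3.14, 3.14, 3.14].

### API

Orientations are given as a unit quaternion [w, x, y, z].
In Python, from workcell import env gives the robot as it stands.
- The arm moves only by the tool carry_out, never from a script. Its argument "steps" is a list of rows, each a list of 3 entries, a list of its own where there are three numbers: the turn, a rotation vector about the tool's x, y, z in degrees, then the shift along the tool's x, y, z in cm, then the closure in counts, from 0 (fully open) to 255 (shut). A call has exactly 8 rows; each row is the pose to reach, as a shift and turn from the pose commanded when the call began, along the tool's axes at that moment; what a row does not reach only later rows make up. A row lasts 1/8 s, in which the tool goes at most 62.5 mm and 10.7 degrees, less where a joint would pass 70% of its speed; a pose out of reach is approached as far as the arm can. A call with a gripper value outside its range is refused whole. The fingers move at their own pace and stop on an object; "force" is the grip in N (left out, the last holds). Time passes only in rows, so rows that repeat a pose let the fingers close, or fill a call up. It gives the time, the measured TCP pose, the force, the opening and the grip force at its end, in the units of the state.
- env.get_state(): the state, without advancing time (a new reading comes with each control period).
- env.read_camera(name): name is "scene" or "side" or "wrist"; returns (picture, depth): 420x560x3 uint8, red, green, blue; 420x560 float32, m along the optical axis (not along the pixel's ray), 0 where there is no reading.
- env.get_calibration(name): a dict with "fx", "fy", "cx", "cy" (pixels), "D" ([k1, k2, p1, p2, k3] as OpenCV has them; the pictures are not rectified), "origin" and "orientation" of the camera in the world. Camera axes: x right, y up, looking along -z (the intrinsics and any distortion apply to the point x, -y, -z); pixel columns grow to the right and rows downward; lengths in m; the calibration is good to about 2 mm. A picture is of the moment at which its call begins: read the wrist's pose just before it. get_calibration takes no time and is no camera call; for the wrist camera it gives the pose at the moment of the call.
- env.hand_in(): hands the job in; it is judged then, once.
The state is a dict: "clock": time; "joint_pos": joint angles; "qvel": joint speeds; "tau": joint torques, N m; "tcp_pos": TCP position; "orientation": TCP orientation; "wrist_force": force on the tool from outside, world axes, zero at the start; "ft_torque": the same for the moment, N m; "finger_gap": finger opening in m; "grip_force": force on a finger pad.
Only numpy, scipy, OpenCV 4.12 (cv2) and the standard library are available. Lean on these libraries where they do the work, as an engineer would, in place of code of your own. Each camera call takes 0.05 s, during which the arm holds its last target. There are 200 camera calls.

### The job

Set the robot's wheel arm one hole over, towards the speed sensor on its stand: hook a fingertip under the upright pull ring, lift the spring pin out of its hole, swing the arm to the very next hole on the sensor's side and let go, so that the pin drops fully home there. Only hook the ring, gently, never pinch or force it, and leave the loose things on the bench where they are.

Things in the scene. Friction and masses are not known exactly. Their poses are not given: they have to be found in the camera images.
- plate: Fixed level aluminium robot side plate, 270 x 270 mm, top 30 mm above the bench, with an arc of five index holes 130 mm from the arm's pivot, 0.314 rad (41 mm) apart. Origin on the bench straight below the pivot (bolt there, 61 mm high); x points towards the middle hole (plate from x = -65 to 205 mm), y to the left, z up.
- wheel_arm (a joint): Swing of the dark steel arm about the upright pivot, rad: 0 = pin at the middle hole (the start), positive = anticlockwise from above (to the plate's +y). Holes at -0.628, -0.314, 0, 0.314, 0.628. The arm is a 36 mm wide bar, top 47 mm above the bench. With the pin out it turns with light friction (about 1 N at the ring) and stays where it is left.
- plunger (a joint): Lift of the index pin, m: 0 = fully home, upper stop 0.022. The round-nosed 11 mm pin reaches 11 mm into the plate: above 0.011 it is clear. A spring pushes it down, about 4.5 N at 0, 7.5 N at the top. Let go between holes it rides on the plate at 0.011 and snaps in when the arm brings it within about 3 mm of a hole.
- ring (a point): Centre of the opening of the upright round steel pull ring fixed on the pin: inner diameter 55, outer 69, bar 7 mm. It is 100 mm above the bench with the pin home, 130 mm from the pivot; it rises with the pin and turns with the arm. x = axis of the opening, level, from the pivot outwards; z up. Below it a 24 mm wide boss, top 64 mm above the bench.
- wheel (a point): Centre of the black drive wheel on the arm, 235 mm from the pivot, axle upright: 90 mm across, 36 mm high; its tyre top is 86 mm and its axle end 94 mm above the bench.
- sensor: Speed sensor on a stand, fixed: round foot 60 mm, thin rod, black drum-shaped head 38 mm wide with a glass band, 132 mm tall. Origin at the centre of its underside. It stands to one side of the arm; the plain block stands on the other.
- block: Low square steel bench block, 55 x 55 mm, 47 mm tall, fixed, on the side away from the sensor. Origin at the centre of its underside.
- spare_wheel: Loose spare wheel lying flat on the bench, 90 mm across, 38 mm high. Origin at the centre of its underside.
- battery: Loose black battery pack, 75 x 50 x 42 mm. Origin at the centre of its underside.
- bearing: Loose steel bearing ring lying on the plate, 30 mm across, 12 mm high. Origin at the centre of its underside.
- socket: Loose steel wrench socket standing on the plate, 22 mm across, 26 mm tall. Origin at the centre of its underside.
- tape_roll: Loose roll of paper tape lying flat, 100 mm across, 48 mm high. Origin at the centre of its underside.
- screwdriver: Loose screwdriver lying on the bench, about 200 mm long. Origin on its underside.
- spray_can: Loose grey can, 54 mm across, 150 mm tall, standing. Origin at the centre of its underside.

How it is judged:
By the outcome, as a careful person would: the job done as asked, in the order asked, and still so for the second after the job is handed in, with the robot touching nothing.
It also fails if it takes over 42 s, if anything falls off the work surface, if the arm or the gripper's body presses on something with over 40 N, if the wrist force passes 120 N, or if a joint passes its speed limit or range.

## Working session

There is one attempt and no reset: what is moved stays moved. The work goes in short steps, Python scripts to look and compute and a tool call to move; the robot and the scene stay as the last step left them, time stands still between calls to the robot, and variables do not carry over. Pictures are saved under pics/ and viewed, at most 10 in all, crops included, and the job is handed in when it is done.

Besides the shell and the picture viewer there is one more tool, called after ">>>" as name(argument=value, ...), one argument or row to a line, values as JSON. carry_out: Moves the arm, as the interface text tells. Its arguments: {"type":"object","properties":{"steps":{"type":"array","items":{"type":"array"}},"force":{"type":"number"}},"required":["steps"]}

```bash
mkdir -p pics
cat > h.py <<'E'
import numpy as np, cv2
from scipy.spatial.transform import Rotation as R
from workcell import env
def q2R(q): return R.from_quat([q[1],q[2],q[3],q[0]])
def shot(n,f):
    p,d=env.read_camera(n); c=env.get_calibration(n)
    cv2.imwrite(f'pics/{f}.png',p[:,:,::-1]); np.savez(f'pics/{f}.npz',d=d,p=p,**{k:np.array(v) for k,v in c.items()})
def cloud(f):
    z=np.load(f'pics/{f}.npz'); d=z['d']; h,w=d.shape
    u,v=np.meshgrid(np.arange(w),np.arange(h))
    K=np.array([[z['fx'],0,z['cx']],[0,z['fy'],z['cy']],[0,0,1]],float)
    n=cv2.undistortPoints(np.stack([u,v],-1).reshape(-1,1,2).astype(float),K,z['D'].astype(float)).reshape(h,w,2)
    P=np.stack([n[...,0]*d,-n[...,1]*d,-d],-1)
    W=q2R(z['orientation']).apply(P.reshape(-1,3)).reshape(h,w,3)+z['origin']
    W[d==0]=np.nan
    return W
E
python3 - <<'E'
from h import *
for n in ('scene','side'): shot(n,n+'0')
s=env.get_state(); print(s['clock'],s['tcp_pos'],s['orientation'],env.hold_point_z,s['wrist_force'])
a=[cv2.imread(f'pics/{n}0.png') for n in ('scene','side')]
for n in ('scene','side','wrist'): 
    c=env.get_calibration(n); print(n,c['origin'],c['orientation'],c['fx'])
E
```

```text
0.1 [ 0.16035918 -0.55168816  0.2031139 ] [-7.83479271e-04  9.90022792e-01  1.40905136e-01 -3.07990149e-06] 0.0187 [ 0.34900028 -0.54221307  0.16716178]
scene [ 1.02937513 -0.46037028  0.92115287] [0.86728242 0.2860441  0.13699684 0.38370802] 495.2979116391786
side [0.1980856  0.48365068 0.89187558] [-0.27772343 -0.09007751  0.31862797  0.90179374] 478.1009637656997
wrist [ 0.23134759 -0.53120442  0.37302185] [ 0.79123741 -0.11561176  0.08787239 -0.5940166 ] 311.3194648837906
```

View pics/scene0.png

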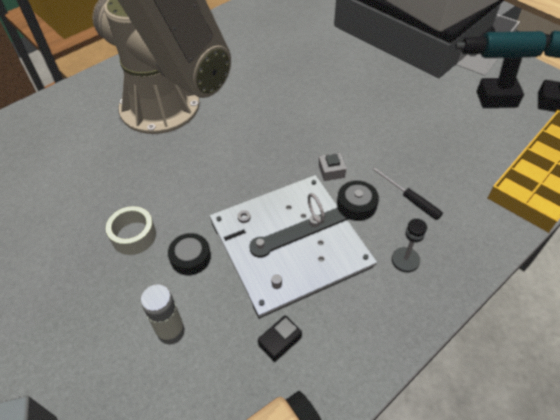

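View pics/side0.png

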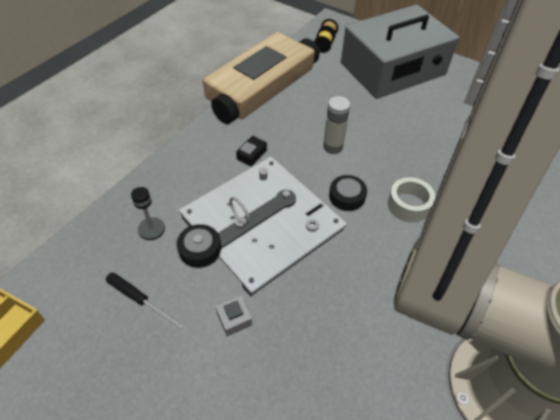

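The scene view shows the pivot at about (260,243), the ring at (316,208), the wheel at (358,198), the sensor foot at (405,260) and head at (416,230), and the block at (332,165). The side view shows the pivot at about (287,197), the ring at (239,211), the wheel at (198,243) and the sensor at (150,228).

Run:
```python
from h import *
np.set_printoptions(precision=4,suppress=True)
for f,pts in (('scene0',dict(pivot=(260,243),wheel=(359,194),sensor=(416,228),foot=(404,263),block=(333,160))),('side0',dict(pivot=(287,195),wheel=(198,240),sensor=(141,191),foot=(152,230),block=(234,308)))):
    W=cloud(f)
    for k,(u,v) in pts.items(): print(f,k,np.nanmedian(W[v-1:v+2,u-1:u+2].reshape(-1,3),axis=0))
    # wheel tyre/hub top: points z 0.078..0.1 near wheel
    u,v=pts['wheel']; B=W[v-25:v+25,u-25:u+25].reshape(-1,3)
    b=B[(B[:,2]>.08)&(B[:,2]<.1)]; print(' wheel mid',(b.min(0)+b.max(0))/2,np.ptp(b,axis=0),len(b))
    u,v=pts['pivot']; B=W[v-14:v+14,u-14:u+14].reshape(-1,3)
    b=B[(B[:,2]>.053)&(B[:,2]<.07)]; print(' pivot mid',(b.min(0)+b.max(0))/2,np.ptp(b,axis=0),len(b))
    u,v={'scene0':(316,208),'side0':(239,211)}[f]; B=W[v-22:v+22,u-14:u+14].reshape(-1,3)
    b=B[(B[:,2]>.09)&(B[:,2]<.14)]; print(' ring mid',(b.min(0)+b.max(0))/2,np.ptp(b,axis=0),len(b), b.max(0)[2])
```

```text
scene0 pivot [ 0.5726 -0.1176  0.0606]
scene0 wheel [0.6375 0.1083 0.0935]
scene0 sensor [0.7877 0.0997 0.1322]
scene0 foot [0.7907 0.0934 0.0126]
scene0 block [0.5015 0.1723 0.0467]
 wheel mid [0.6347 0.1086 0.0888] [0.0908 0.0901 0.0174] 1115
 pivot mid [ 0.5681 -0.1172  0.0595] [0.0162 0.0153 0.0127] 57
 ring mid [0.6056 0.0067 0.1127] [0.0631 0.022  0.0453] 136 0.13531291274809976
side0 pivot [ 0.5616 -0.1096  0.0598]
side0 wheel [0.6298 0.114  0.0937]
side0 sensor [0.7845 0.1033 0.1313]
side0 foot [0.7761 0.1141 0.0114]
side0 block [0.4961 0.175  0.0458]
 wheel mid [0.6321 0.1129 0.0887] [0.0899 0.0888 0.0172] 1284
 pivot mid [ 0.5662 -0.1123  0.0586] [0.0166 0.0163 0.0104] 43
 ring mid [0.6027 0.0123 0.1137] [0.0665 0.0232 0.0454] 134 0.1363496027393225
```

```bash
cat >> h.py <<'E'
PV=np.array([.567,-.115,0])
def goal(swing,za,ins,th=35,lat=0):
    """tool pose: axis crosses ring plane at height za, tip 'ins' beyond it along the tool"""
    a=np.radians(73.58)+swing; t=np.radians(th)
    d=np.array([np.cos(a),np.sin(a),0]); up=np.array([0,0,1.])
    z=d*np.cos(t)-up*np.sin(t); x=d*np.sin(t)+up*np.cos(t); y=np.cross(z,x)
    return PV+.13*d+up*za+z*ins+lat*y, R.from_matrix(np.c_[x,y,z])
def row(p0,R0,p,Rr): return np.round((R0.inv()*Rr).as_rotvec(degrees=True),1),np.round(R0.inv().apply(p-p0)*100,2)
def cur():
    s=env.get_state(); return np.array(s['tcp_pos']),q2R(s['orientation'])
E
python3 - <<'E'
from h import *
W=cloud('side0').reshape(-1,3); b=W[(W[:,2]>.14)&(W[:,2]<.16)&(W[:,1]<.0)&(W[:,0]>.2)&(W[:,1]>-.6)]
print('can',np.nanmedian(b,axis=0),len(b))
p,Rr=goal(0,.15,-.11); p0,R0=cur()
print(p,row(p0,R0,p,Rr)); up=p0+[0,0,.12]; print(row(p0,R0,up,R0))
E
```

```text
can [ 0.57710544 -0.35372718  0.14913515] 286
[ 0.57827688 -0.07673376  0.21309341] (array([ 27.4,  50.1, -52.8]), array([ 53.38, -33.95,  -0.93]))
(array([0., 0., 0.]), array([  0.  ,  -0.02, -12.  ]))
```

>>> carry_out(
  steps=[
    [[0,0,0],[0,0,-5],255],
    [[2,5,-5],[4,-2,-8],255],
    [[5,10,-10],[8,-5,-10],255],
    [[8,15,-16],[13,-8,-10],255],
    [[11,20,-21],[18,-11,-10],255],
    [[14,25,-26],[23,-14,-10],255],
    [[16,30,-32],[28,-17,-10],255],
    [[19,35,-37],[33,-20,-10],255],
  ],
  force=20,
)

```text
clock: 1.1
tcp_pos: [0.4225, -0.2668, 0.304]
orientation: [-0.2, 0.836, 0.434, 0.27]
wrist_force: [1.1, -1.5, -0.6]
finger_gap: 0.0001
grip_force: 0.0
```

Run:
```python
from h import *
p,Rr=goal(0,.15,-.11); p0,R0=cur(); print(p0,env.get_state()['joint_pos'],row(p0,R0,p,Rr))
```

```text
[ 0.42248246 -0.26678127  0.3039727 ] [-1.08195293  0.40452697  0.20773186  1.82171781  0.53746476  0.9764485 ] (array([  8.3,  15.1, -15.6]), array([13.5 ,  3.58, 22.17]))
```

>>> carry_out(
  steps=[
    [[2,4,-4],[3,1,5],255],
    [[4,8,-8],[7,2,11],255],
    [[6,11,-12],[10,3,16],255],
    [[8.3,15.1,-15.6],[12,3.2,19.5],255],
    [[8.3,15.1,-15.6],[13.5,3.6,22.2],255],
    [[8.3,15.1,-15.6],[13.5,3.6,22.2],255],
    [[8.3,15.1,-15.6],[13.5,3.6,22.2],255],
    [[8.3,15.1,-15.6],[13.5,3.6,22.2],255],
  ],
)

```text
clock: 2.1
tcp_pos: [0.5777, -0.0796, 0.2126]
orientation: [-0.275, 0.712, 0.53, 0.369]
wrist_force: [-0.3, -0.0, 1.5]
finger_gap: 0.0002
grip_force: 0.0
```

Run:
```python
from h import *
s=env.get_state();print(s['joint_pos'],s['wrist_force'])
shot('wrist','w1'); shot('scene','s1')
p0,R0=cur()
for a in ((.15,-.11),(.1,-.06),(.1,.02)):
    p,Rr=goal(0,*a);print(row(p0,R0,p,Rr))
cv2.imwrite('pics/c1.png',np.hstack([cv2.imread('pics/w1.png')[:,100:460],cv2.resize(cv2.imread('pics/s1.png')[130:290,240:400],(420,420))]))
W=cloud('w1');np.set_printoptions(precision=4,suppress=True)
m=(W[...,2]>.09)&(W[...,2]<.145)&(np.hypot(W[...,0]-.604,W[...,1]-.0095)<.045)
b=W[m];v,u=np.where(m);print(len(b),(b.min(0)+b.max(0))/2,np.ptp(b,axis=0),b.max(0),u.min(),u.max(),v.min(),v.max())
```

```text
[-0.72357158  0.57796733  0.08376223  1.61415259  0.83480648  0.89439938] [-0.31805057 -0.04693225  1.47594988]
(array([ 0.1,  0.2, -0.1]), array([ 0.21, -0.03,  0.21]))
(array([ 0.1,  0.2, -0.1]), array([-3.85, -0.04,  8.09]))
(array([ 0.1,  0.2, -0.1]), array([-3.82, -0.06, 16.09]))
632 [0.6037 0.0082 0.1125] [0.0654 0.0224 0.0449] [0.6364 0.0194 0.1349] 246 310 205 233
```

View pics/c1.png

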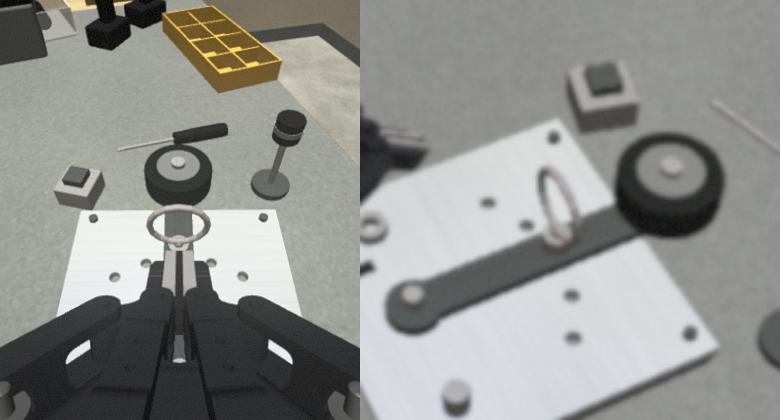

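The wrist view shows the ring centred at about (278,222), straight ahead of the fingers at column 279, with the sensor on the right. In the scene crop the arm is at the middle hole and two holes are free on the sensor's side. The alignment is good, so I go in.

>>> carry_out(
  steps=[
    [[0,0,0],[-2,0,4],255],
    [[0,0,0],[-3.8,0,8],255],
    [[0,0,0],[-3.8,0,9],255],
    [[0,0,0],[-3.8,0,11],255],
    [[0,0,0],[-3.8,0,13],255],
    [[0,0,0],[-3.8,0,15],255],
    [[0,0,0],[-3.8,0,16],255],
    [[0,0,0],[-3.8,0,16],255],
  ],
)

```text
clock: 3.2
tcp_pos: [0.6087, 0.0259, 0.0894]
orientation: [-0.276, 0.712, 0.531, 0.369]
wrist_force: [0.3, 0.0, -0.4]
finger_gap: 0.0002
grip_force: 0.0
```

Run:
```python
from h import *
s=env.get_state();print(s['joint_pos'],s['wrist_force'])
shot('wrist','w2'); shot('side','d2'); shot('scene','s2')
p0,R0=cur()
for a in ((0,.1),(0,.11),(0,.126),(-.157,.126),(-.314,.126)):
    p,Rr=goal(*a,.02);print(row(p0,R0,p,Rr))
cv2.imwrite('pics/c2.png',np.hstack([cv2.resize(cv2.imread('pics/w2.png')[130:330,180:380],(260,260)),cv2.resize(cv2.imread('pics/s2.png')[150:250,270:370],(260,260)),cv2.resize(cv2.imread('pics/d2.png')[160:260,190:290],(260,260))]))
```

```text
[-0.54713662  0.60318632 -0.18137539  1.13552603  0.91059208  1.14003343] [ 0.32651845  0.04115214 -0.36834716]
(array([ 0.1,  0.2, -0.1]), array([-0.07, -0.07,  0.06]))
(array([ 0.1,  0.2, -0.1]), array([ 0.75, -0.07, -0.51]))
(array([ 0.1,  0.2, -0.1]), array([ 2.06, -0.07, -1.43]))
(array([-7.3,  0.2,  5.1]), array([ 1.96,  2.22, -1.58]))
(array([-14.6,   0.2,  10.2]), array([ 1.65,  4.45, -2.01]))
```

View pics/c2.png

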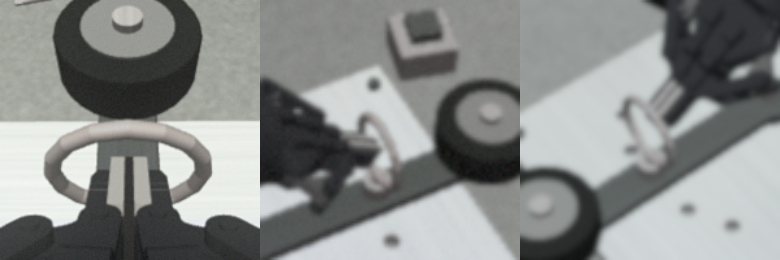

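The fingertips (wrist crop, about (130,165)) are inside the ring and clear of its bar, with a tip just showing beyond the ring in the side crop at (630,150). I'll go in 1 cm more and lift gently.

>>> carry_out(
  steps=[
    [[0,0,0],[0,0,0.5],255],
    [[0,0,0],[0,0,1],255],
    [[0,0,0],[0.4,0,0.7],255],
    [[0,0,0],[0.7,0,0.5],255],
    [[0,0,0],[0.9,0,0.3],255],
    [[0,0,0],[1.2,0,0.2],255],
    [[0,0,0],[1.4,0,0],255],
    [[0,0,0],[1.4,0,0],255],
  ],
)

```text
clock: 4.35
tcp_pos: [0.6106, 0.0335, 0.0998]
orientation: [-0.276, 0.712, 0.531, 0.368]
wrist_force: [-0.2, -2.2, -5.4]
finger_gap: 0.0001
grip_force: 2.9
```

Run:
```python
from h import *
np.set_printoptions(precision=4,suppress=True)
s=env.get_state();print(s['joint_pos'],s['wrist_force'])
shot('wrist','w3');W=cloud('w3')
v,u=np.where((W[...,2]>.125)&(W[...,2]<.17)&(abs((W[...,:2]-PV[:2])@[.2826,.9592]-.13)<.012)); b=W[v,u]
print(len(b),b.max(0),b.min(0),np.percentile(b[:,2],[50,95]))
p0,R0=cur()
for a in ((0,.118),(0,.126),(0,.13),(-.314,.13)):
    p,Rr=goal(*a,.03);print(row(p0,R0,p,Rr))
```

```text
[-0.5338  0.5852 -0.181   1.1379  0.9143  1.1614] [-0.1937 -2.2181 -5.3916]
2443 [0.6295 0.0196 0.14  ] [ 0.5775 -0.0053  0.125 ] [0.1341 0.1384]
(array([ 0. ,  0.2, -0.2]), array([ 0.07,  0.01, -0.07]))
(array([ 0. ,  0.2, -0.2]), array([ 0.73,  0.  , -0.54]))
(array([ 0. ,  0.2, -0.2]), array([ 1.05,  0.  , -0.77]))
(array([-14.7,   0.2,  10.2]), array([ 0.63,  4.78, -1.38]))
```

Ring top is at 140 mm (5.5 mm lifted) with 5.4 N, as the spring predicts. Lift another 11 mm.

>>> carry_out(
  steps=[
    [[0,0,0],[0.2,0,-0.1],255],
    [[0,0,0],[0.3,0,-0.2],255],
    [[0,0,0],[0.5,0,-0.3],255],
    [[0,0,0],[0.6,0,-0.4],255],
    [[0,0,0],[0.8,0,-0.5],255],
    [[0,0,0],[0.9,0,-0.6],255],
    [[0,0,0],[0.9,0,-0.6],255],
    [[0,0,0],[0.9,0,-0.6],255],
  ],
)

```text
clock: 5.4
tcp_pos: [0.6108, 0.0337, 0.1108]
orientation: [-0.276, 0.712, 0.531, 0.368]
wrist_force: [-1.9, -4.2, -6.7]
finger_gap: -0.0
grip_force: 4.4
```

Run:
```python
from h import *
np.set_printoptions(precision=4,suppress=True)
s=env.get_state();print(s['joint_pos'],s['wrist_force'])
shot('wrist','w4');W=cloud('w4')
v,u=np.where((W[...,2]>.125)&(W[...,2]<.17)&(abs((W[...,:2]-PV[:2])@[.2826,.9592]-.13)<.012)); b=W[v,u]
print(len(b),b.max(0),b.min(0),np.percentile(b[:,2],[50,95]))
p0,R0=cur(); za=p0[2]+.03*np.sin(np.radians(35)); print(za)
for sw in (0,-.05,-.1,-.157,-.21,-.26,-.314):
    p,Rr=goal(sw,za,.03);print(sw,row(p0,R0,p,Rr))
```

```text
[-0.5333  0.5726 -0.1714  1.1593  0.9145  1.1622] [-1.9457 -4.2391 -6.6856]
2816 [0.6345 0.0201 0.1517] [ 0.5724 -0.0052  0.125 ] [0.1444 0.1494]
0.12804122147808325
0 (array([ 0. ,  0.2, -0.2]), array([-0.03,  0.01, -0.04]))
-0.05 (array([-2.3,  0.2,  1.5]), array([-0.04,  0.78, -0.05]))
-0.1 (array([-4.7,  0.2,  3.1]), array([-0.07,  1.55, -0.1 ]))
-0.157 (array([-7.3,  0.2,  5. ]), array([-0.13,  2.42, -0.19]))
-0.21 (array([-9.8,  0.2,  6.8]), array([-0.21,  3.23, -0.31]))
-0.26 (array([-12.2,   0.2,   8.4]), array([-0.32,  3.98, -0.46]))
-0.314 (array([-14.7,   0.2,  10.2]), array([-0.45,  4.78, -0.65]))
```

Lift is about 16 mm by both ring height and force, so the pin is clear. Now the swing, clockwise towards the sensor.

>>> carry_out(
  steps=[
    [[-1.2,0,0.8],[0,0.4,0],255],
    [[-2.3,0,1.5],[0,0.8,0],255],
    [[-3.5,0,2.3],[0,1.2,-0.1],255],
    [[-4.7,0,3.1],[0,1.6,-0.1],255],
    [[-6,0,4],[-0.1,2,-0.1],255],
    [[-7.3,0,5],[-0.1,2.4,-0.2],255],
    [[-8.5,0,5.9],[-0.2,2.8,-0.2],255],
    [[-9.8,0,6.8],[-0.2,3.2,-0.3],255],
  ],
)

```text
clock: 6.45
tcp_pos: [0.6395, 0.022, 0.1103]
orientation: [-0.236, 0.764, 0.453, 0.394]
wrist_force: [-1.8, -3.1, -7.4]
finger_gap: -0.0001
grip_force: 4.2
```

```bash
cat > m.py <<'E'
from h import *
import sys
np.set_printoptions(precision=4,suppress=True)
f=sys.argv[1]
print(env.get_state()['wrist_force'])
shot('wrist',f+'w'); shot('scene',f+'s')
# arm angle from the axle end/tyre top, seen by both cameras
for n in 'ws':
    W=cloud(f+n); r=np.hypot(W[...,0]-PV[0],W[...,1]-PV[1])
    b=W[(W[...,2]>.080)&(W[...,2]<.1)&(r>.186)&(r<.284)&(W[...,0]<.75)]
    b=b[b[:,2]>.083]; c=(b.min(0)+b.max(0))/2; a=np.arctan2(*(c-PV)[[1,0]])
    print(n,len(b),'wheel',c,np.ptp(b,axis=0),'swing',a-np.radians(73.58))
p0,R0=cur(); za=p0[2]+.03*np.sin(np.radians(35)); print('za',za)
for sw in (-.21,-.26,-.29,-.314,-.33):
    p,Rr=goal(sw,za,.03);print(sw,row(p0,R0,p,Rr))
E
python3 m.py a
```

```text
[-1.838  -3.1165 -7.4343]
w 6959 wheel [0.6758 0.0929 0.0893] [0.088  0.0888 0.0125] swing -0.19542764753261954
s 1248 wheel [ 0.6499 -0.1252  0.0914] [0.1456 0.5245 0.0168] swing -1.4062359068880772
za 0.1279704133116735
-0.21 (array([-0. ,  0.2, -0.1]), array([-0.02,  0.12, -0.03]))
-0.26 (array([-2.4,  0.2,  1.6]), array([-0.03,  0.89, -0.05]))
-0.29 (array([-3.8,  0.2,  2.6]), array([-0.05,  1.36, -0.07]))
-0.314 (array([-4.9,  0.2,  3.4]), array([-0.07,  1.73, -0.1 ]))
-0.33 (array([-5.7,  0.2,  3.9]), array([-0.08,  1.97, -0.12]))
```

The arm follows: -0.195 rad for the tool's -0.20. Finish the swing.

>>> carry_out(
  steps=[
    [[-1.2,0,0.8],[0,0.4,0],255],
    [[-2.4,0,1.6],[0,0.9,0],255],
    [[-3.5,0,2.4],[0,1.2,-0.1],255],
    [[-4.2,0,2.9],[-0.1,1.5,-0.1],255],
    [[-4.9,0,3.4],[-0.1,1.7,-0.1],255],
    [[-4.9,0,3.4],[-0.1,1.8,-0.1],255],
    [[-4.9,0,3.4],[-0.1,1.8,-0.1],255],
    [[-4.9,0,3.4],[-0.1,1.8,-0.1],255],
  ],
)

```text
clock: 7.55
tcp_pos: [0.6558, 0.0117, 0.1108]
orientation: [-0.214, 0.785, 0.414, 0.407]
wrist_force: [-1.6, -0.2, -7.5]
finger_gap: -0.0003
grip_force: 3.4
```

```bash
python3 m.py b
```

```text
[-1.6479 -0.1834 -7.4994]
w 6907 wheel [0.7013 0.0776 0.0893] [0.0888 0.0888 0.0125] swing -0.3222632193503514
s 1311 wheel [ 0.6625 -0.1327  0.0915] [0.1709 0.5096 0.017 ] swing -1.46779567500155
za 0.1280184953652567
-0.21 (array([ 4.9,  0.2, -3.4]), array([-0.05, -1.77, -0.08]))
-0.26 (array([ 2.5,  0.2, -1.8]), array([-0.02, -1.  , -0.03]))
-0.29 (array([ 1.1,  0.2, -0.8]), array([-0.01, -0.54, -0.01]))
-0.314 (array([0. , 0.2, 0. ]), array([-0.01, -0.17, -0.01]))
-0.33 (array([-0.7,  0.2,  0.6]), array([-0.01,  0.08, -0.01]))
```

Swing reads -0.322, about 1 mm past the hole, so inside the 3 mm catch. Ease back 1 mm and lower.

>>> carry_out(
  steps=[
    [[0,0,0],[0,-0.1,0],255],
    [[0,0,0],[-0.4,-0.1,0.3],255],
    [[0,0,0],[-0.7,-0.1,0.5],255],
    [[0,0,0],[-1,-0.1,0.7],255],
    [[0,0,0],[-1.3,-0.1,0.9],255],
    [[0,0,0],[-1.7,-0.1,1.2],255],
    [[0,0,0],[-2.1,-0.1,1.5],255],
    [[0,0,0],[-2.1,-0.1,1.5],255],
  ],
)

```text
clock: 8.65
tcp_pos: [0.6551, 0.0126, 0.0851]
orientation: [-0.215, 0.785, 0.414, 0.408]
wrist_force: [0.2, 0.1, 0.5]
finger_gap: -0.0
grip_force: 0.0
```

```bash
python3 m.py c
python3 - <<'E'
from h import *
W=cloud('cw'); d=np.array([np.cos(np.radians(55.58)),np.sin(np.radians(55.58))])
b=W[(W[...,2]>.115)&(W[...,2]<.17)&(abs((W[...,:2]-PV[:2])@d-.13)<.012)]
# the bar only: above fingers
print(len(b),b.max(0),np.percentile(b[:,2],[50,95]))
i=cv2.imread('pics/cw.png');cv2.imwrite('pics/c3.png',np.hstack([i[:,100:460],cv2.resize(cv2.imread('pics/cs.png')[150:290,260:400],(420,420))]))
E
```

```text
[0.1521 0.0712 0.4879]
w 7717 wheel [0.7004 0.078  0.0892] [0.0885 0.0892 0.0123] swing -0.3183165605466509
s 1304 wheel [ 0.6625 -0.1325  0.0915] [0.1696 0.51   0.0169] swing -1.4651248788852071
za 0.10250804141402742
-0.21 (array([ 4.9,  0.2, -3.4]), array([-0.07, -1.68, -0.1 ]))
-0.26 (array([ 2.6,  0.2, -1.7]), array([-0.04, -0.91, -0.05]))
-0.29 (array([ 1.2,  0.2, -0.7]), array([-0.03, -0.45, -0.04]))
-0.314 (array([0. , 0.2, 0. ]), array([-0.02, -0.08, -0.03]))
-0.33 (array([-0.7,  0.2,  0.6]), array([-0.02,  0.17, -0.03]))
2948 [0.66733492 0.01064393 0.13565794] [0.12630687 0.13367193]
```

View pics/c3.png

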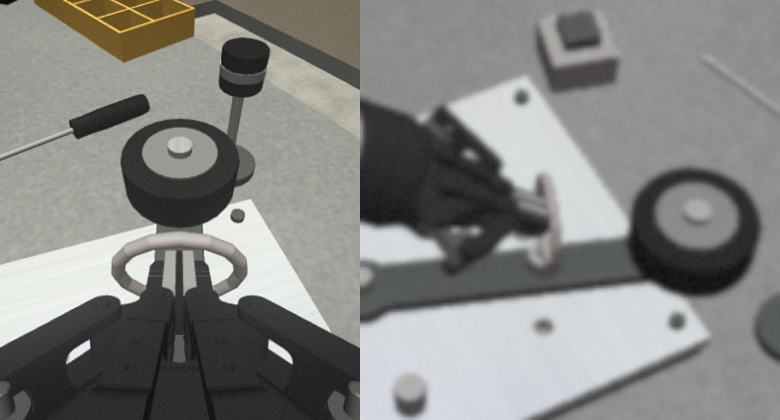

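The ring top is back at 135 mm, so the pin is home. The finger is free inside the ring (wrist view, about (180,265)), and one hole is left on the sensor's side at (543,326) in the scene crop. I'll withdraw straight back.

>>> carry_out(
  steps=[
    [[0,0,0],[0,0,-1],255],
    [[0,0,0],[0,0,-2.5],255],
    [[0,0,0],[0,0,-4],255],
    [[0,0,0],[0,0,-6],255],
    [[0,0,0],[0,0,-9],255],
    [[0,0,0],[2,0,-12],255],
    [[0,0,0],[4,0,-14],255],
    [[0,0,0],[4,0,-14],255],
  ],
)

```text
clock: 9.75
tcp_pos: [0.6043, -0.0648, 0.2012]
orientation: [-0.212, 0.785, 0.415, 0.409]
wrist_force: [-0.2, -0.1, 0.9]
finger_gap: 0.0002
grip_force: 0.0
```

```bash
python3 m.py d | head -2
python3 - <<'E'
from h import *
W=cloud('dw'); d=np.array([np.cos(np.radians(55.58)),np.sin(np.radians(55.58))])
b=W[(W[...,2]>.115)&(W[...,2]<.17)&(abs((W[...,:2]-PV[:2])@d-.13)<.012)]
print(len(b),b.max(0),(b.max(0)+b.min(0))/2)
i=cv2.imread('pics/dw.png');cv2.imwrite('pics/c4.png',np.hstack([i[:,100:460],cv2.resize(cv2.imread('pics/ds.png')[130:360,180:410],(420,420))]))
E
```

```text
[-0.1521 -0.1292  0.8772]
w 2874 wheel [0.6995 0.0791 0.0884] [0.0881 0.0885 0.0107] swing -0.31234596681718696
492 [0.66474072 0.00990312 0.13319012] [ 0.64017758 -0.00761325  0.12411506]
```

View pics/c4.png

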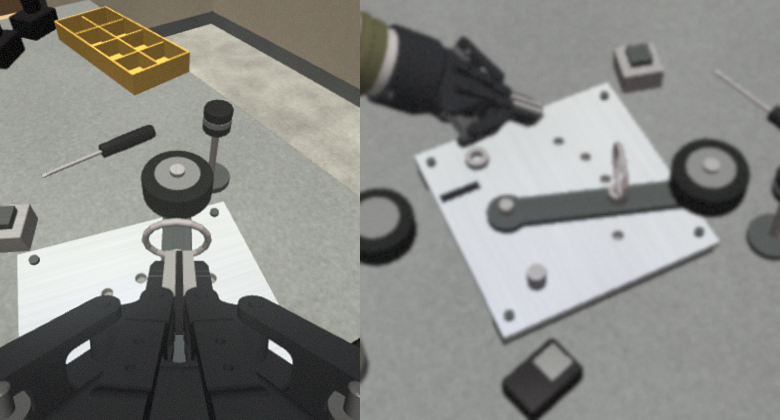

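The gripper is clear of everything. The arm sits at -0.312 rad with one hole left on the sensor's side at (618,235) and three on the other, the ring is down, and the loose things have not moved.

```bash
python3 -c "
from workcell import env
print(env.hand_in())"
```

```text
the job is handed in; nothing more can be done
None
```

The wheel arm is set one hole over towards the sensor (swing measured at -0.312 rad, nominal -0.314), with the ring back at its home height, the gripper clear and the loose things where they were; I've handed the job in at about 10 s.

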